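# Sort tested phone displays into the pass cradle and the reject nest

## Task

Sort the tested phone displays. First draw the sliding stop of the two-bay cradle out until its pointers are on the engraved lines; then lay the two displays with a round tag in the cradle, one in each bay, and the display with the long strip tag in the single reject nest. Set each down gently, tag up and flat on the bay's floor between the lips, with the stop still on its lines at the end, and leave the untagged display and everything else alone.

Things in the scene. Friction and masses are not known exactly. Their poses are not given: they have to be found in the camera images.
- display_round_1: flat display module 112 x 56 x 10 mm (x length, y width, z thickness), black glass with a thin dark frame, about 70 g, lying face up; origin at the centre of its underside, x along the length, z up out of the glass. A round white paper tag, 32 mm across, is stuck on the middle of its face: passed.
- display_round_2: flat display module 112 x 56 x 10 mm (x length, y width, z thickness), black glass with a thin dark frame, about 70 g, lying face up; origin at the centre of its underside, x along the length, z up out of the glass. A round white paper tag, 32 mm across, is stuck on the middle of its face: passed.
- display_strip: flat display module 112 x 56 x 10 mm (x length, y width, z thickness), black glass with a thin dark frame, about 70 g, lying face up; origin at the centre of its underside, x along the length, z up out of the glass. A long narrow white paper tag, 64 x 11 mm, is stuck lengthwise on the middle of its face: rejected.
- display_plain: flat display module 112 x 56 x 10 mm (x length, y width, z thickness), black glass with a thin dark frame, about 70 g, lying face up; origin at the centre of its underside, x along the length, z up out of the glass. No tag: not tested yet, to be left alone.
- cradle: pass cradle, fixed to the table: aluminium plate 12 mm thick with two bays side by side along y and a sliding end stop at its -x (robot) end. Origin on the underside, the plate reaching from x -115 to +95 mm and y -105 to +105 mm. A fixed wall 10 mm high closes the bays at x +84 mm (inner face). Bays are 130 mm long with the stop on its lines, about 81 mm with it pushed in
- stop_handle (a point): grip point on the stop's black upright tab, 10 mm below its top; the tab is 14 mm (x) x 22 mm (y), rises from 24 to 60 mm above the table and stands between the bays on the cradle's middle line. The point is 50 mm above the table, axes as the cradle's
- stop_pointer (a point): middle of the sliding stop's bar on the cradle's middle line, at the level of the plate's top; the bar (steel, 10 mm in x, 172 mm in y, 14 mm high) carries a thin 3 mm black pointer at each end, at y +-90 mm
- stop_mark (a point): where stop_pointer must come: the middle line between the two black engraved lines (4 mm wide, 14 mm long, at y +-98 mm on the plate's top)
- stop (a joint): sliding end stop: 0 m is pushed fully in, it grows as it is drawn along the cradle's -x, 0.066 is its far end; its pointers are on the engraved lines at 0.049. A light spring pulls it in, but its friction brake (4 N) holds it where it is left; drawing it takes about 6 N
- bay_left (a point): centre of the floor of the cradle's bay at its +y side with the stop on the line (12 mm above the table, x along the bay); a dark rubber patch, 69 mm wide between corner lips 6 mm high, open for the fingers over 60 mm at the middle of its long sides
- bay_right (a point): centre of the floor of the cradle's bay at its -y side with the stop on the line (12 mm above the table, x along the bay); same as bay_left
- reject_nest: reject nest, fixed to the table: smaller aluminium plate 156 (x) x 100 (y) x 12 mm with one bay and no slide; origin centre of its underside
- reject_bay (a point): centre of the floor of the reject nest's bay (12 mm above the table, x along the bay): 130 x 69 mm between lips 6 mm high, open for the fingers over 60 mm at the middle of its long sides
- phone_frame: bystander: opened phone frame, 125 x 60 x 10 mm, lying flat near the robot; origin centre of its underside
- screwdriver: bystander: small screwdriver, 150 mm long, lying; origin about its middle, x towards its tip
- screw_dish: bystander: shallow steel dish, 70 mm across, 18 mm high; origin centre of its underside
- flux_jar: bystander: black jar with a paper label and grey cap, 58 mm across, 75 mm high; origin centre of its underside
- alcohol_bottle: bystander: upright white bottle, 44 mm across, 90 mm high; origin centre of its underside
- tape_roll: bystander: amber roll of tape lying flat, 70 mm across, 18 mm high; origin centre of its underside
- spare_glass_carton: bystander: white carton 70 x 150 x 50 mm; origin centre of its underside
Things that resemble listed ones, but are neither listed nor needed, are in the scene too. Leave any red look-alike of the display_round_1 alone. Leave any pink look-alike of the display_round_2 alone.

How it is judged (in metres and radians):
On the way, in this order (a step that is already met when the one before it is completed fails the run):
1. the stop is drawn out to the engraved lines (within 5 mm) (x of stop_pointer in the frame of stop_mark between -0.005 and 0.005 m), for 0.2 s.
2. a round-tagged display lies in a bay of the cradle (((x of display_round_1 in the frame of bay_left between -0.015 and 0.015 m and y of display_round_1 in the frame of bay_left between -0.009 and 0.009 m and z of display_round_1 in the frame of bay_left between -0.003 and 0.003 m and angle between the x axis of display_round_1 and the x axis of bay_left, either way round below 0.15 rad and angle between display_round_1's own z axis and vertical below 0.06 rad and linear speed of display_round_1 below 0.02 m/s) or (x of display_round_1 in the frame of bay_right between -0.015 and 0.015 m and y of display_round_1 in the frame of bay_right between -0.009 and 0.009 m and z of display_round_1 in the frame of bay_right between -0.003 and 0.003 m and angle between the x axis of display_round_1 and the x axis of bay_right, either way round below 0.15 rad and angle between display_round_1's own z axis and vertical below 0.06 rad and linear speed of display_round_1 below 0.02 m/s) or (x of display_round_2 in the frame of bay_left between -0.015 and 0.015 m and y of display_round_2 in the frame of bay_left between -0.009 and 0.009 m and z of display_round_2 in the frame of bay_left between -0.003 and 0.003 m and angle between the x axis of display_round_2 and the x axis of bay_left, either way round below 0.15 rad and angle between display_round_2's own z axis and vertical below 0.06 rad and linear speed of display_round_2 below 0.02 m/s) or (x of display_round_2 in the frame of bay_right between -0.015 and 0.015 m and y of display_round_2 in the frame of bay_right between -0.009 and 0.009 m and z of display_round_2 in the frame of bay_right between -0.003 and 0.003 m and angle between the x axis of display_round_2 and the x axis of bay_right, either way round below 0.15 rad and angle between display_round_2's own z axis and vertical below 0.06 rad and linear speed of display_round_2 below 0.02 m/s))), for 0.2 s.
At the end, for the whole second after the job is handed in: Stop within 5 mm of its lines; round-tagged displays one in each cradle bay (15 mm lengthwise, 9 mm crosswise of its centre), strip-tagged one in the reject nest (12 and 9 mm); each at rest, face up, flat on the floor (3 mm, 0.06 rad), in line with its bay either way round (0.15 rad) (all of step 1 and (((x of display_round_1 in the frame of bay_left between -0.015 and 0.015 m and y of display_round_1 in the frame of bay_left between -0.009 and 0.009 m and z of display_round_1 in the frame of bay_left between -0.003 and 0.003 m and angle between the x axis of display_round_1 and the x axis of bay_left, either way round below 0.15 rad and angle between display_round_1's own z axis and vertical below 0.06 rad and linear speed of display_round_1 below 0.02 m/s) and (x of display_round_2 in the frame of bay_right between -0.015 and 0.015 m and y of display_round_2 in the frame of bay_right between -0.009 and 0.009 m and z of display_round_2 in the frame of bay_right between -0.003 and 0.003 m and angle between the x axis of display_round_2 and the x axis of bay_right, either way round below 0.15 rad and angle between display_round_2's own z axis and vertical below 0.06 rad and linear speed of display_round_2 below 0.02 m/s)) or ((x of display_round_1 in the frame of bay_right between -0.015 and 0.015 m and y of display_round_1 in the frame of bay_right between -0.009 and 0.009 m and z of display_round_1 in the frame of bay_right between -0.003 and 0.003 m and angle between the x axis of display_round_1 and the x axis of bay_right, either way round below 0.15 rad and angle between display_round_1's own z axis and vertical below 0.06 rad and linear speed of display_round_1 below 0.02 m/s) and (x of display_round_2 in the frame of bay_left between -0.015 and 0.015 m and y of display_round_2 in the frame of bay_left between -0.009 and 0.009 m and z of display_round_2 in the frame of bay_left between -0.003 and 0.003 m and angle between the x axis of display_round_2 and the x axis of bay_left, either way round below 0.15 rad and angle between display_round_2's own z axis and vertical below 0.06 rad and linear speed of display_round_2 below 0.02 m/s))) and x of display_strip in the frame of reject_bay between -0.012 and 0.012 m and y of display_strip in the frame of reject_bay between -0.009 and 0.009 m and z of display_strip in the frame of reject_bay between -0.003 and 0.003 m and angle between the x axis of display_strip and the x axis of reject_bay, either way round below 0.15 rad and angle between display_strip's own z axis and vertical below 0.06 rad and linear speed of display_strip below 0.02 m/s); the robot touches nothing.
It fails at once if a display is dropped or thrown: falls free of the fingers for more than about 20 mm (faster than 0.6 m/s) ((linear speed of display_round_1 above 0.6 m/s and contact force between display_round_1 and the fingers below 0.05 N) or (linear speed of display_round_2 above 0.6 m/s and contact force between display_round_2 and the fingers below 0.05 N) or (linear speed of display_strip above 0.6 m/s and contact force between display_strip and the fingers below 0.05 N) or (linear speed of display_plain above 0.6 m/s and contact force between display_plain and the fingers below 0.05 N)).
It fails at once if the untagged display or another bystander is moved more than 20 mm (distance of any of display_plain, phone_frame, screwdriver, screw_dish, flux_jar, alcohol_bottle, tape_roll, spare_glass_carton from where it was at the start of the episode above 0.02 m).
It also fails if it takes over 72 s, if anything falls off the work surface, if the arm or the gripper's body presses on something with over 40 N, if the wrist force passes 120 N, or if a joint passes its speed limit or range.

## Robot

A 6-joint arm with a two-finger parallel gripper is mounted at the origin on the work surface. World frame = base frame: x ahead of the robot, y to its left, z up, the work surface at z = 0. Lengths are in mm, angles in rad, forces in N, time in s.
With the tool pointing down it reaches from about 225 to 725 mm from the base axis. Payload 3.1 kg.
Tool frame: the origin (TCP) lies at the very end of the fingers, on their centre line; the grasp point (between the pads) lies arm.grasp_offset behind it (arm.grasp_offset is the distance from the TCP to the grasp point, in mm); z points along the fingers, y is the line along which they close (so a half turn about z gives the same grasp; the last joint's range is limited). The gripper opens to 85 mm and grips with 20 to 120 N. Pads are 22 mm wide; open, the fingers measure 114 mm over their backs; the gripper's body (76 mm by 85 mm) begins 54 mm behind the grasp point. The pads swing forward as they close: fully open they stand 13 mm farther back than shut.
Start: joints at [1.047, 0.048, 0.099, 1.622, 0, 1.443], TCP at [202.418, 484.401, 231.312] pointing down, gripper open.
Joint ranges: [-2.91, 2.91], [-0.99, 1.94], [-1.21, 1.42], [-2.12, 2.29], [-1.49, 1.47], [-3.14, 3.14]. Speed limits (rad/s): [2.79, 2.79, 3.14, 3.14, 3.14, 3.14].

## Interface

Orientations are given as a rotation vector (axis times angle).
In Python, from rig import arm gives the robot as it stands.
- The arm moves only by the shell command python3 -m jog 'ROWS' [FORCE]. ROWS is JSON, a list of rows, each a list of 5 numbers: the opening, from -1 (shut) to 1 (fully open), then the shift along the tool's x, y, z in units of 0.03 m (1.0 is 0.03 m), then the turn about the tool's z in units of 120 degrees (1.0 is 120 degrees). A call has 1 to 12 rows; each row shifts and turns the commanded pose from where the row before left it, along the tool's axes as they then stand; what a row does not reach is not made up. A row lasts 1/8 s, in which the tool goes at most 62.5 mm and 10.7 degrees, less where a joint would pass 70% of its speed; a pose out of reach is approached as far as the arm can. A call with a number of a shift or a turn outside -1 to 1 is refused whole. A call with a gripper value outside its range is refused whole. The fingers move at their own pace and stop on an object; FORCE is the grip in N (left out, the last holds). Time passes only in rows, so rows that do not move let the fingers close. It gives the time, the measured TCP pose, the force, the opening and the grip force at its end, in the units of the state.
- arm.get_state(): the state, without advancing time (a new reading comes with each control period).
- arm.read_camera(name): name is "scene" or "top" or "wrist"; returns a dict with "image" (400x640x3 uint8, red, green, blue), "fx", "fy", "cx", "cy" (pixels), "dist_coeffs" ([k1, k2, p1, p2, k3] as OpenCV has them; the pictures are not rectified), "xyz" and "attitude" of the camera in the world; the wrist camera has in their place "hand_eye" (4x4, takes a point from camera to tool coordinates, whose origin is the TCP and whose axes are the flange's). Camera axes: x right, y up, looking along -z (the intrinsics and any distortion apply to the point x, -y, -z); pixel columns grow to the right and rows downward; lengths in mm; the calibration is good to about 2 mm. A picture is of the moment at which its call begins: read the wrist's pose just before it. There is no depth.
- arm.sign_off(): hands the job in; it is judged then, once.
The state is a dict: "time": time; "joint_pos": joint angles; "qd": joint speeds; "effort": joint torques, N m; "position": TCP position; "eef_rot": TCP orientation; "contact_force": force on the tool from outside, world axes, zero at the start; "wrist_torque": the same for the moment, N m; "grip_width": finger opening in mm; "finger_force": force on a finger pad.
Only numpy, scipy, OpenCV 4.12 (cv2) and the standard library are available. Lean on these libraries where they do the work, as an engineer would, in place of code of your own. Each camera call takes 0.05 s, during which the arm holds its last target. There are 200 camera calls.

## Working session

There is one attempt and no reset: what is moved stays moved. The work goes in short steps, Python scripts to look and compute and a shell command to move; the robot and the scene stay as the last step left them, time stands still between calls to the robot, and variables do not carry over. Pictures are saved under pics/ and viewed, at most 10 in all, crops included, and the job is handed in when it is done.

```bash
ls; mkdir -p pics; python3 - <<'E'
from rig import arm
import cv2
print(arm.get_state(), arm.grasp_offset)
for n in ("scene","top"):
    c=arm.read_camera(n); cv2.imwrite(f"pics/{n}0.png",c["image"][:,:,::-1])
    print(n,{k:c[k] for k in c if k!="image"})
print(arm.read_camera("wrist")["hand_eye"])
E
```

```text
pics
{'time': 0.0, 'joint_pos': array([ 1.04722564e+00,  4.87520279e-02,  9.75650968e-02,  1.62193462e+00,
       -3.24107626e-05,  1.44303691e+00]), 'qd': array([ 1.23760443e-03,  7.37998580e-04,  3.69396421e-04, -1.35426155e-04,
        5.15118635e-05,  1.79783032e-04]), 'effort': array([ 4.54809760e-04, -3.38788104e+01,  3.20013034e+01,  2.04708602e-02,
        1.06579303e-04,  6.63457897e-06]), 'position': array([202.11868498, 483.8886137 , 230.10002422]), 'eef_rot': array([-0.61754759, -3.0795692 ,  0.00347598]), 'contact_force': array([-0.57543201,  0.35804714,  0.12090522]), 'wrist_torque': array([ 0.02317597, -0.01031627, -0.02315755]), 'finger_force': 0.0, 'grip_width': 85.56429614906013} 18.700000000000003
scene {'fx': 410.93163929674824, 'fy': 410.93163929674824, 'cx': 321.96427525898963, 'cy': 198.992039207671, 'dist_coeffs': array([-0.10154063,  0.        ,  0.        ,  0.        ,  0.        ]), 'xyz': array([1739.47154229,   95.14595977,  904.33034577]), 'attitude': array([0.69244742, 0.80599234, 1.56578536])}
top {'fx': 398.9370805571194, 'fy': 398.9370805571194, 'cx': 314.7578837264246, 'cy': 194.45863346301414, 'dist_coeffs': array([0.00026225, 0.        , 0.        , 0.        , 0.        ]), 'xyz': array([ 379.86306716,  -46.77000012, 1160.36139047]), 'attitude': array([ 0.10225994, -0.15040071, -1.57414744])}
[[-1.22970074e-05  9.50502523e-01  3.10716837e-01  7.96819881e+01]
 [ 9.99999825e-01 -1.72000116e-04  5.65735513e-04  1.35129948e+00]
 [ 5.91176364e-04  3.10716790e-01 -9.50502355e-01 -1.42418494e+02]
 [ 0.00000000e+00  0.00000000e+00  0.00000000e+00  1.00000000e+00]]
```

View pics/top0.png

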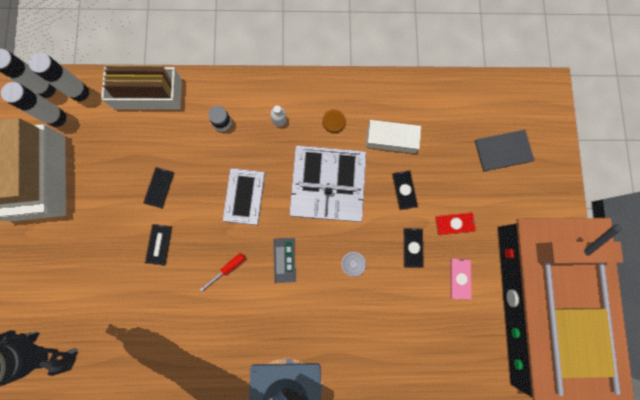

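View pics/scene0.png

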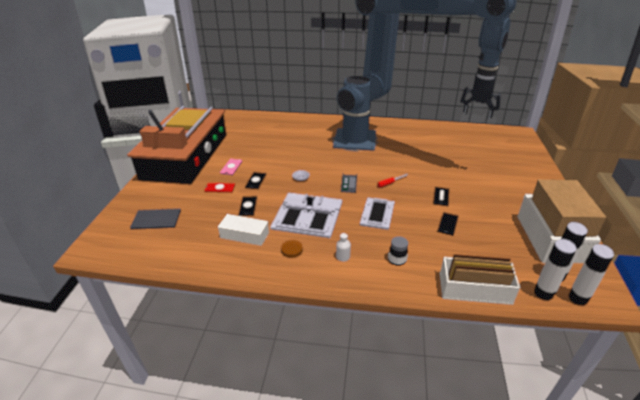

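The top view shows round-tagged black displays at (405,190) and (413,248), with red (456,224) and pink (461,280) look-alikes. The strip-tagged display is at (159,245) and the plain one at (159,188). The cradle is at (328,184) with its tab at (328,190), and the reject nest at (244,196). The scene view agrees. Next I'll measure positions and make one enlarged crop to confirm the identities.

```bash
cat > h.py <<'E'
import numpy as np, cv2
from scipy.spatial.transform import Rotation as R
from rig import arm
def cam(n):
    s=arm.get_state(); c=arm.read_camera(n)
    if n=="wrist":
        T=np.eye(4);T[:3,:3]=R.from_rotvec(s["eef_rot"]).as_matrix();T[:3,3]=s["position"]
        T=T@c["hand_eye"]; c["Rm"],c["o"]=T[:3,:3],T[:3,3]
    else: c["Rm"],c["o"]=R.from_rotvec(c["attitude"]).as_matrix(),c["xyz"]
    c["K"]=np.array([[c["fx"],0,c["cx"]],[0,c["fy"],c["cy"]],[0,0,1]])
    c["bgr"]=np.ascontiguousarray(c["image"][:,:,::-1]); return c
def ray(c,uv):
    p=cv2.undistortPoints(np.array(uv,float).reshape(-1,1,2),c["K"],c["dist_coeffs"])[:,0]
    d=np.c_[p[:,0],-p[:,1],-np.ones(len(p))]@c["Rm"].T
    return d/np.linalg.norm(d,axis=1)[:,None]
def plane(c,uv,z):
    d=ray(c,uv); return c["o"]+d*((z-c["o"][2])/d[:,2])[:,None]
def proj(c,P):
    q=(np.atleast_2d(P)-c["o"])@c["Rm"]; q[:,1:]*=-1
    return cv2.projectPoints(q.reshape(-1,1,3),np.zeros(3),np.zeros(3),c["K"],c["dist_coeffs"])[0][:,0]
def tri(ca,ua,cb,ub):
    a,b=ray(ca,[ua])[0],ray(cb,[ub])[0]
    t=np.linalg.lstsq(np.c_[a,-b],cb["o"]-ca["o"],rcond=None)[0]
    p,q=ca["o"]+a*t[0],cb["o"]+b*t[1]
    return (p+q)/2,np.linalg.norm(p-q)
def blobs(c,lo,hi,amin,roi=None):
    m=cv2.inRange(c["image"],np.array(lo),np.array(hi))
    if roi: k=np.zeros_like(m);x0,y0,x1,y1=roi;k[y0:y1,x0:x1]=1;m*=k
    return [cv2.minAreaRect(k) for k in cv2.findContours(m,0,1)[0] if cv2.contourArea(k)>=amin]
E
python3 - <<'E'
from h import *
np.set_printoptions(precision=1,suppress=True)
t=cam("top");s=cam("scene")
im=t["bgr"]
a=cv2.resize(im[150:310,370:500],(488,600),interpolation=cv2.INTER_CUBIC);b=cv2.resize(im[150:310,130:210],(300,600),interpolation=cv2.INTER_CUBIC)
cv2.imwrite("pics/crop.png",np.hstack([a,b]))
for r in blobs(t,(0,0,0),(45,45,45),100,(130,120,490,320)):
    P=plane(t,cv2.boxPoints(r),10);e=[P[1]-P[0],P[2]-P[1]];L=[np.linalg.norm(x) for x in e];v=e[int(np.argmax(L))]
    print("dark",np.array(r[0]),P.mean(0),np.array(L),np.arctan2(v[1],v[0])%np.pi)
for n,u,v in [("r1",(405,190),(248,205)),("r2",(413.5,248),(256,180)),("strip",(159,245),(442,197)),("plain",(159,188),(448,224)),("tab",(328,190),(310,199))]:
    print(n,*tri(t,u,s,v))
print(plane(t,[(244,196),(293,217),(364,219),(296,147),(366,149)],12))
E
```

```text
dark [413. 248.] [ 409.  -364.7   10. ] [ 46.8 103. ] 3.0889790322710957
dark [158.3 244.5] [425.3 361.5  10. ] [101.7  51.3] 3.0225437134537927
dark [243.2 195.5] [564.5 125.   10. ] [107.4  39.7] 3.023483755862699
dark [404.7 189.8] [ 579.4 -348.3   10. ] [ 49.1 104.4] 0.14807255033601008
dark [158.6 187.1] [590.5 369.1  10. ] [103.4  50.3] 2.87928791801405
dark [345.9 170. ] [ 639.5 -175.9   10. ] [84.5 39.2] 3.061038256669962
dark [312.3 167.2] [648.1 -76.4  10. ] [84.1 39. ] 3.0660429475255384
r1 [ 579.1 -349.8    5. ] 1.4987095140060875
r2 [ 408.7 -367.     3.2] 2.0241721356064577
strip [423.9 365.3  -1.8] 3.1162495477832617
plain [589.1 371.7   0.4] 0.34220462352364905
tab [ 572.4 -118.4   49.4] 1.9028245811720306
[[ 562.4  122.4   12. ]
 [ 500.4  -19.5   12. ]
 [ 493.2 -225.1   12. ]
 [ 709.1  -28.5   12. ]
 [ 702.7 -237.2   12. ]]
```

View pics/crop.png

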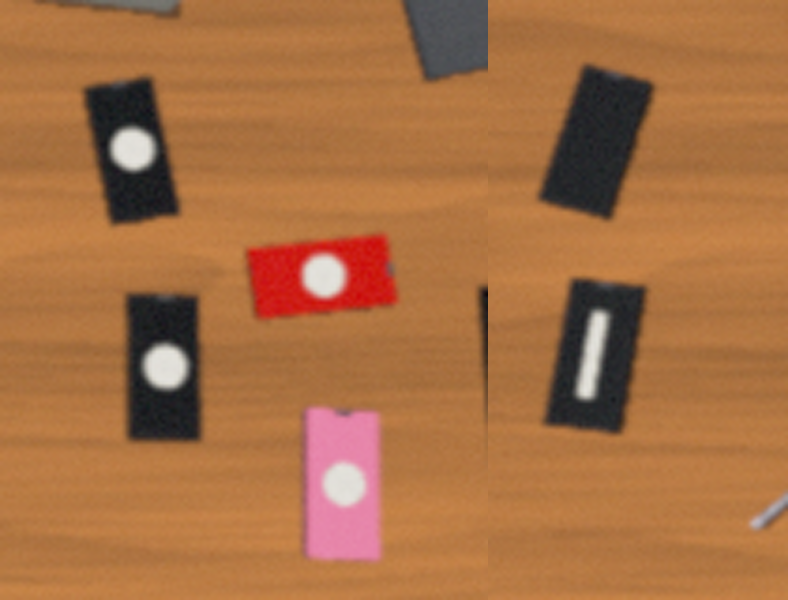

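The crop confirms it: the black displays with round tags are at top pixels (405,190) and (413.5,248), and the black one with the strip is at (159,245). Plain, red and pink stay put. Triangulated heights are about 0–5 mm and the tab's is 49 mm, both as expected. I'll move over the cradle.

```bash
cat >> h.py <<'E'
def go(xyz,yaw):
    """units left to go: tool x,y,z shifts (after the turn to yaw, deg of tool x in the world) and turn"""
    s=arm.get_state();M=R.from_rotvec(s["eef_rot"]).as_matrix()
    cur=np.degrees(np.arctan2(M[1,0],M[0,0]));d=(yaw-cur+180)%360-180
    x=np.array([np.cos(np.radians(yaw)),np.sin(np.radians(yaw)),0]);z=np.array([0,0,-1]);y=np.cross(z,x)
    e=np.array(xyz)-s["position"]
    print("units",np.round([e@x/30,e@y/30,e@z/30],3),"turn",round(-d/120,4),"cur yaw",round(cur,2),"tilt",M[:,2].round(3),"t",round(s["time"],2))
E
python3 -m jog '[[1,0,0,0,-0.085],[1,0,0,0,-0.085],[1,-0.65,-1,0,0],[1,-0.65,-1,0,0],[1,-0.65,-1,0,0],[1,-0.65,-1,0,0],[1,-0.65,-1,0,0],[1,-0.65,-1,0,0],[1,-0.65,-1,0,0],[1,-0.65,-1,0,0],[1,-0.65,-1,0,0],[1,-0.65,-1,0,0]]'
python3 -m jog '[[1,-0.65,-1,0,0],[1,-0.65,-1,0,0],[1,-0.65,-1,0,0],[1,-0.65,-1,0,0],[1,-0.65,-1,0,0],[1,-0.65,-1,0,0],[1,-0.65,-1,0,0],[1,-0.65,-1,0,0],[1,-0.65,-1,0,0],[1,-0.6,-0.5,0,0],[1,0,0,0,0]]'
python3 - <<'E'
from h import *
w=cam("wrist");cv2.imwrite("pics/w1.png",w["bgr"]);go((565,-120,230),177)
E
```

```text
time: 1.75
position: [385.8, 175.8, 231.3]
eef_rot: [0.062, 3.141, 0.0]
contact_force: [1.0, -0.2, -0.6]
grip_width: 85.5
finger_force: 0.0
time: 3.12
position: [567.8, -116.7, 230.3]
eef_rot: [-0.065, -3.14, -0.001]
contact_force: [0.5, -0.3, -0.7]
grip_width: 85.4
finger_force: 0.0
units [ 0.063 -0.145  0.021] turn 0.0056 cur yaw 177.68 tilt [-0.002  0.001 -1.   ] t 3.17
```

View pics/w1.png

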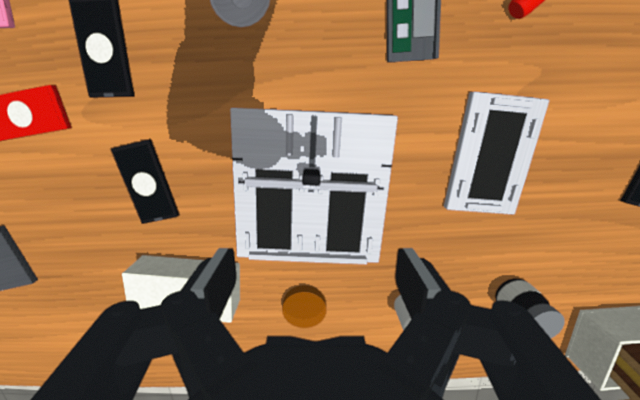

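The wrist view shows the cradle with corners at about (231,108), (397,115), (380,263) and (236,261). Its engraved lines are at (237,160) and (386,165), and the tab top is at (311,171). The nest corners are at (470,92), (548,98), (515,214) and (445,209), and round tags are at (143,184) and (99,47).

```bash
python3 - <<'E'
from h import *
np.set_printoptions(precision=1,suppress=True)
t=cam("top");w=cam("wrist")
def dark(rois,z,lim=60):
  for n,roi in rois.items():
    for r in blobs(w,(0,0,0),(lim,)*3,8,roi):
        P=plane(w,cv2.boxPoints(r),z);e=[P[1]-P[0],P[2]-P[1]];L=np.array([np.linalg.norm(x) for x in e]);v=e[int(np.argmax(L))]
        print(n,np.array(r[0]),P.mean(0)[:2],L,"ang",np.degrees(np.arctan(v[1]/v[0])))
dark(dict(lineR=(228,152,246,168),lineL=(376,156,396,174),nest=(445,92,550,214),bays=(250,150,372,258)),12,70)
dark(dict(r1=(105,130,185,230)),10)
dark(dict(r2=(60,0,140,100)),10)
dark(dict(ptR=(234,172,256,198),ptL=(366,176,392,200)),12,90)
print("corners",plane(w,[(231,108),(397,115),(380,263),(236,261)],12))
print("nest",plane(w,[(470,92),(548,98),(515,214),(445,209)],12))
print("tab",plane(w,[(311,171)],60))
def tags(c,roi): 
    return [(r[0],r[1]) for r in blobs(c,(190,190,185),(255,255,255),20,roi)]
tt=tags(t,(395,170,425,260));tw=tags(w,(80,25,165,205));print(tt,tw)
for a,b in zip(sorted(tt,key=lambda q:q[0][1]),sorted(tw,key=lambda q:-q[0][1])):print(tri(t,a[0],w,b[0]))
n=blobs(t,(0,0,0),(45,)*3,100,(225,165,265,225))[0][0];m=[r for r in blobs(w,(0,0,0),(70,)*3,500,(445,92,550,214))]
print("nest tri",tri(t,n,w,m[0][0]) if m else 0)
i=cv2.resize(w["bgr"][100:270,225:400],(772,750//1),interpolation=cv2.INTER_CUBIC)[:600]
cv2.imwrite("pics/w1c.png",i)
E
```

```text
lineR [236.5 159. ] [ 550.5 -216.7] [11.8  2.7] ang 87.58206608265566
nest [495.1 156. ] [562.4 124.2] [119.5  47.4] ang -6.744359686689852
bays [343.8 221.5] [646.5 -76.9] [90.7 46.4] ang -5.704027625088842
bays [272.5 218. ] [ 637.3 -176.9] [44.7 90.9] ang -3.9741604625556937
bays [347.6 178. ] [582.  -71.3] [ 9.9 47. ] ang 85.08927373004649
bays [272.5 174.5] [ 573.2 -171.2] [10. 47.] ang 83.76584141500419
bays [309.9 176.6] [ 578.3 -121.6] [21.8 22.6] ang 83.22733179540356
bays [311.  153.5] [ 547.3 -118.7] [5.2 9.1] ang -2.4187496942831404
r1 [144.2 181.9] [ 579.3 -348.3] [ 56.7 113.8] ang 9.513594186060363
r2 [100.8  47.9] [ 411.8 -365.8] [ 57.6 113.1] ang -1.8169834822176285
corners [[ 486.4 -215.7   12. ]
 [ 503.    -9.    12. ]
 [ 714.   -23.6   12. ]
 [ 702.2 -237.    12. ]]
nest [[478.5  80.3  12. ]
 [488.  181.3  12. ]
 [643.6 166.2  12. ]
 [631.8  64.5  12. ]]
tab [[ 559.6 -118.6   60. ]]
[((413.5, 247.5), (9.0, 9.0)), ((404.5, 189.5), (9.0, 9.0))] [((143.0, 184.0), (22.0, 22.0)), ((98.25001525878906, 48.2500114440918), (28.991374969482422, 24.041629791259766))]
(array([ 578.3, -346.2,   16.4]), np.float64(0.7685914041874312))
(array([ 410.2, -365.2,   14.1]), np.float64(0.5944566611313323))
nest tri (array([561.6, 124.1,  11.9]), np.float64(4.028388931012003))
```

View pics/w1c.png

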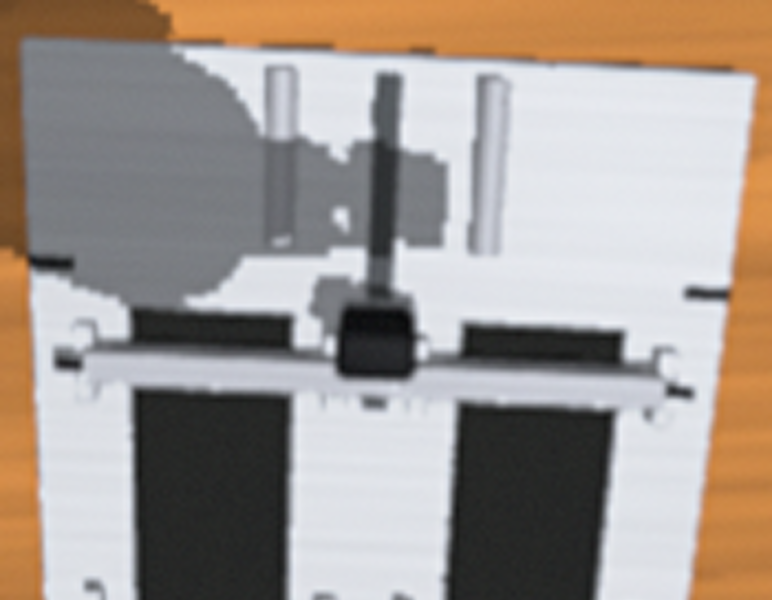

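The crop puts the line centres at (236.3,159.6) and (385.3,166.4), the pointers at (240.4,181.2) and (379.2,188.7), and the tab's top face at about (310,180.5). I'll compute the frames from these.

```bash
python3 - <<'E'
from h import *
np.set_printoptions(precision=1,suppress=True)
w=cam("wrist");t=cam("top")
L=plane(w,[(236.3,159.6),(385.3,166.4)],12);d=L[1]-L[0];th=np.arctan2(-d[0],d[1]);print("lines",L,np.linalg.norm(d),"yaw",np.degrees(th))
X=np.array([np.cos(th),np.sin(th),0]);Y=np.array([-X[1],X[0],0]);o=L.mean(0)+51*X;print("origin",o)
for z in(12,16,20):
    P=plane(w,[(240.4,181.2),(379.2,188.7)],z);print("pointer",z,P,((P-L.mean(0))@X))
T=plane(w,[(310,180.5)],60)[0];print("tab",T,(T-o)@X,(T-o)@Y)
for n,p in dict(corner=plane(w,[(229.5,109),(395.5,116.5),(380,263),(236,261)],12),patch=[[646.5,-76.9,12],[637.3,-176.9,12]]).items():
    q=np.array(p)-o;print(n,np.c_[q@X,q@Y])
for s in(-50,50):print("bay",o+19*X+s*Y)
go((T[0],T[1],100),180+np.degrees(th))
E
```

```text
lines [[ 551.4 -216.9   12. ]
 [ 568.2  -21.1   12. ]] 196.53948266293537 yaw -4.90284977195748
origin [ 610.6 -123.4   12. ]
pointer 12 [[ 580.9 -215.1   12. ]
 [ 598.7  -28.3   12. ]] [29.2 31. ]
pointer 16 [[ 579.8 -213.9   16. ]
 [ 597.5  -29.2   16. ]] [28.1 29.9]
pointer 20 [[ 578.8 -212.8   20. ]
 [ 596.3  -30.1   20. ]] [26.9 28.7]
tab [ 570.9 -120.    60. ] -39.87411506675001 -0.04793178887479632
corner [[-114.5 -104.4]
 [-115.1  103.4]
 [  94.6  108.7]
 [ 101.3 -105.2]]
patch [[ 31.8  49.4]
 [ 31.1 -51. ]]
bay [ 625.3 -174.8   12. ]
bay [633.8 -75.2  12. ]
units [-0.1 -0.2  4.4] turn 0.0223 cur yaw 177.77 tilt [ 0.  0. -1.] t 3.38
```

```bash
python3 -m jog '[[1,-0.1,-0.2,0.5,0.022],[1,0,0,1,0],[1,0,0,1,0],[1,0,0,1,0],[1,0,0,1,0],[1,0,0,1,0],[1,0,0,0.7,0],[1,0,0,0.37,0],[-1,0,0,0,0],[-1,0,0,0,0],[-1,0,0,0,0],[-1,0,0,0,0]]' 40
python3 -m jog '[[-1,0,0,0,0],[-1,0,0,0,0]]' 40
```

```text
time: 4.88
position: [571.0, -121.9, 35.6]
eef_rot: [0.135, 3.137, -0.0]
contact_force: [-1.4, 0.2, 3.6]
grip_width: 21.5
finger_force: 41.0
time: 5.12
position: [571.0, -121.9, 35.5]
eef_rot: [0.135, 3.137, -0.001]
contact_force: [-0.1, 1.3, 6.2]
grip_width: 21.0
finger_force: 41.3
```

```bash
python3 -m jog '[[-1,0.2,0,0,0],[-1,0.3,0,0,0],[-1,0.3,0,0,0],[-1,0.15,0,0,0],[-1,0,0,0,0],[-1,0,0,0,0]]' 40
python3 - <<'E'
from h import *
w=cam("wrist")
i=cv2.resize(w["bgr"],(800,500));cv2.imwrite("pics/w2.png",i);go((540,-120,34),175.1)
E
```

```text
time: 5.88
position: [544.0, -119.5, 35.6]
eef_rot: [0.134, 3.134, -0.0]
contact_force: [5.0, 2.3, 3.3]
grip_width: 21.2
finger_force: 41.0
units [ 0.132 -0.027  0.05 ] turn -0.0001 cur yaw 175.09 tilt [ 0.005 -0.    -1.   ] t 5.92
```

View pics/w2.png

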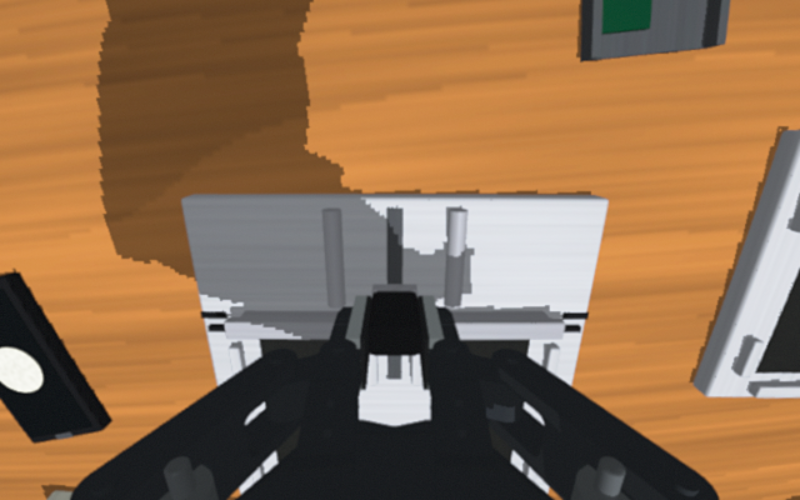

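The lines are at (213,315) and (574,315), and the pointers are still slightly short of them at (216,327) and (572,327), 800-wide view.

```bash
python3 - <<'E'
from h import *
np.set_printoptions(precision=1,suppress=True)
w=cam("wrist");k=0.8
L=plane(w,[(213*k,315*k),(574*k,315*k)],12);X=np.array([np.cos(-.0856),np.sin(-.0856),0]);print(L)
for z in(12,16,20,24):
    P=plane(w,[(216*k,327*k),(572*k,327*k)],z);print(z,(P-L)@X,np.linalg.norm(P[1]-P[0]))
for x in(175,460):
  print(w["image"][240:272,x-8:x+8].mean(2).mean(1).astype(int) if 0 else [int(v) for v in w["image"][240:272,x-6:x+1].mean(2).mean(1)])
E
```

```text
[[ 550.8 -217.5   12. ]
 [ 567.4  -22.5   12. ]]
12 [7.5 7.5] 195.47972486269484
16 [5. 5.] 190.75555411019658
20 [2.5 2.5] 186.03138335769833
24 [0. 0.] 181.30721260520002
[220, 224, 226, 226, 223, 221, 222, 228, 215, 128, 40, 18, 19, 38, 107, 185, 220, 223, 195, 97, 13, 18, 26, 29, 76, 159, 219, 224, 220, 220, 220, 221]
[225, 225, 227, 229, 229, 228, 228, 229, 233, 213, 107, 24, 27, 28, 63, 147, 224, 231, 220, 165, 72, 14, 24, 27, 52, 126, 200, 229, 227, 224, 225, 227]
```

```bash
python3 -m jog '[[1,0,0,0,0],[1,0,0,0,0],[1,0,0,-0.5,0],[1,0,0,-1,0],[1,0,0,-1,0],[1,0,0,-1,0],[1,0,0,-1,0],[1,0,0,0,0]]'
python3 - <<'E'
from h import *
np.set_printoptions(precision=1,suppress=True)
w=cam("wrist");t=cam("top")
for p in((550.8,-217.5,12),(567.4,-22.5,12)):
    print("exp line px",proj(w,p))
a=cv2.resize(w["bgr"][130:300,190:450],(800,523),interpolation=cv2.INTER_CUBIC)
cv2.imwrite("pics/w3.png",a)
go((579,-348,160),189.5)
E
```

```text
time: 6.98
position: [543.6, -120.0, 173.4]
eef_rot: [0.135, 3.132, -0.004]
contact_force: [0.5, -0.0, -0.4]
grip_width: 85.7
finger_force: 0.0
exp line px [[230.3 191.2]]
exp line px [[401.3 191.2]]
units [ 0.  -7.7  0.3] turn -0.1202 cur yaw 175.08 tilt [ 0. -0. -1.] t 7.08
```

View pics/w3.png

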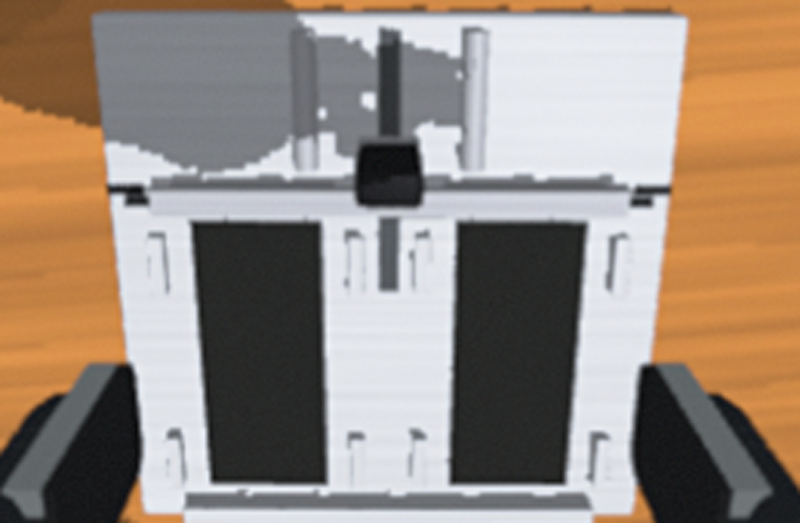

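```bash
python3 - <<'E'
from h import *
np.set_printoptions(precision=1,suppress=True)
w=cam("wrist");f=lambda *q:[(190+u/3.0769,130+v/3.0765) for u,v in q]
L=plane(w,f((127,189.5),(655,189.5)),12);d=L[1]-L[0];th=np.arctan2(-d[0],d[1]);X=np.array([np.cos(th),np.sin(th),0]);Y=np.array([-X[1],X[0],0])
print(L,np.linalg.norm(d),np.degrees(th))
for z in(12,16,20,24):
    P=plane(w,f((137,199.5),(642,201)),z);print(z,(P-L)@X,np.linalg.norm(P[1]-P[0]))
for n,q in dict(R=((194,224),(322,224),(326,483),(211,483)),L=((456,224),(586,224),(567,483),(450,483))).items():
    P=plane(w,f(*q),12);print(n,P.mean(0),((P-L.mean(0))@X),((P-L.mean(0))@Y))
print("bays",L.mean(0)+70*X+50*Y,L.mean(0)+70*X-50*Y)
P=plane(w,f((187,500),(592,500)),22);print("wall top",(P-L.mean(0))@X)
E
```

```text
[[ 547.3 -214.    12. ]
 [ 563.9  -20.8   12. ]] 193.88950068014162 -4.905665212240126
12 [3.9 4.4] 186.15932388803478
16 [2.6 3.1] 183.67666659731805
20 [1.3 1.8] 181.19400930660132
24 [-0.   0.5] 178.7113520158846
R [ 621.4 -173.2   12. ] [ 13.4  13.4 127.1 127.3] [-73.2 -25.6 -26.6 -74.3]
L [629.8 -75.   12. ] [ 13.4  13.4 127.2 127.1] [24.2 72.5 73.1 24.6]
bays [629.6 -73.6  12. ] [ 621.1 -173.2   12. ]
wall top [128.2 128.1]
```

Three views agree: the pointers stand about 23 mm high and sit within 1 mm of the lines. Next is display_round_1.

```bash
python3 -m jog '[[1,0,0,0,-0.06],[1,0,0,0,-0.06],[1,0,-1,0,0],[1,0,-1,0,0],[1,0,-1,0,0],[1,0,-1,0,0],[1,0,-1,0,0],[1,0,-1,0,0],[1,0,-1,0,0],[1,0,-0.7,0,0],[1,0,0,0,0]]'
python3 - <<'E'
from h import *
np.set_printoptions(precision=1,suppress=True)
w=cam("wrist");t=cam("top")
for r in blobs(w,(0,0,0),(60,)*3,1500):
    P=plane(w,cv2.boxPoints(r),10);e=[P[1]-P[0],P[2]-P[1]];L=np.array([np.linalg.norm(x) for x in e]);v=e[int(np.argmax(L))]
    if 90<max(L)<130: print(np.array(r[0]),P.mean(0)[:2],L,"ang",np.degrees(np.arctan(v[1]/v[0])))
for r in blobs(w,(190,190,185),(255,)*3,100): print("white",np.array(r[0]),np.array(r[1]),plane(w,[r[0]],10), tri(t,(404.5,189.5),w,r[0]))
go((579,-347.5,-2),189.5)
E
```

```text
time: 8.5
position: [578.7, -347.9, 166.5]
eef_rot: [0.256, -3.128, -0.004]
contact_force: [-0.7, 0.3, 0.7]
grip_width: 85.5
finger_force: 0.0
[524.  256.2] [635.4 -74.8] [124.   47.6] ang -6.741373961964683
[311.5 177. ] [ 578.2 -350.7] [ 53.5 109.5] ang 10.723257843786142
white [319.2 323. ] [131.2  49.7] [[ 771.2 -309.3   10. ]] (array([ 560.1, -320.9,  218.2]), np.float64(61.14505577083945))
white [631. 261.] [28. 16.] [[617.3  71.5  10. ]] (array([ 529.5, -282.1,  256.1]), np.float64(14.98941412093635))
white [491.2 242.6] [167.2 113.2] [[ 620.5 -123.5   10. ]] (array([ 539.4, -291.4,  222.3]), np.float64(7.120517334919499))
white [312.  180.5] [27. 28.] [[ 579.2 -350.    10. ]] (array([ 581.1, -349.7,    2.8]), np.float64(0.01995202170566108))
white [524.3 168.5] [177.4  59.5] [[ 526.9 -118.8   10. ]] (array([ 524.8, -291.4,  228.4]), np.float64(33.692714610455226))
white [172.5  50. ] [ 7.8 23.3] [[ 471.  -505.7   10. ]] (array([ 507.8, -234.9,  519.9]), np.float64(50.247262863808494))
units [ 0.  -0.   5.7] turn -0.0002 cur yaw -170.52 tilt [-0.  0. -1.] t 8.6
```

```bash
python3 -m jog '[[1,0,-0.05,1,0],[1,0,0,1,0],[1,0,0,1,0],[1,0,0,1,0],[1,0,0,0.8,0],[1,0,0,0.4,0],[1,0,0,0.35,0],[1,0,0,0,0]]' 40
```

```text
time: 9.6
position: [579.8, -348.1, 2.3]
eef_rot: [0.26, -3.13, -0.001]
contact_force: [0.4, 0.7, 0.3]
grip_width: 85.3
finger_force: 0.0
```

```bash
python3 -m jog '[[-1,0,0,0,0],[-1,0,0,0,0],[-1,0,0,0,0],[-1,0,0,0,0],[-1,0,0,0,0]]' 30
```

```text
time: 10.22
position: [581.0, -349.5, 4.6]
eef_rot: [-0.259, 3.129, -0.003]
contact_force: [-1.3, 0.4, 5.6]
grip_width: 54.2
finger_force: 31.5
```

```bash
python3 -m jog '[[-1,0,0,-0.3,0],[-1,0,0,-0.7,0],[-1,0,0,-1,0],[-1,0,0,0,0.06],[-1,0,0,0,0.06],[-1,0,0,0,0]]'
python3 - <<'E'
from h import *
go((624.5,-176,64),175.1)
E
```

```text
time: 10.98
position: [579.6, -348.2, 62.1]
eef_rot: [-0.132, -3.138, -0.001]
contact_force: [-0.3, -0.0, -1.9]
grip_width: 53.6
finger_force: 31.8
units [-1.001  5.846 -0.062] turn 0.0006 cur yaw 175.17 tilt [-0.001  0.001 -1.   ] t 10.97
```

```bash
python3 -m jog '[[-1,-0.1,0.5,0,0],[-1,-0.2,1,0,0],[-1,-0.2,1,0,0],[-1,-0.2,1,0,0],[-1,-0.2,1,0,0],[-1,-0.1,0.8,0,0],[-1,0,0.4,0,0],[-1,0,0.15,0,0],[-1,0,0,0,0],[-1,0,0,0,0]]'
python3 - <<'E'
from h import *
np.set_printoptions(precision=1,suppress=True)
go((624.5,-176,64),175.1)
w=cam("wrist")
z=arm.get_state()["position"][2]
for r in blobs(w,(190,190,185),(255,)*3,150,(220,60,420,260)): print(np.array(r[0]),np.array(r[1]),plane(w,[r[0]],10+z-3))
X=np.array([np.cos(-.0856),np.sin(-.0856),0]);Y=np.array([-X[1],X[0],0])
B=np.array([624.5,-176,12])
# expected pixel of line marks from bay guess
M=B-70*X+50*Y
for s in(-98,98): print("line px exp",proj(w,M+s*Y))
cv2.imwrite("pics/w4.png",w["bgr"])
E
```

```text
time: 12.22
position: [624.8, -177.3, 62.7]
eef_rot: [0.137, 3.139, -0.001]
contact_force: [0.7, -1.1, -1.3]
grip_width: 53.8
finger_force: 31.8
units [ 0.  0. -0.] turn -0.0007 cur yaw 175.01 tilt [ 0. -0. -1.] t 12.22
[410.   68.5] [17. 18.] [[ 533.8 -125.5   69.7]]
[334.  159.5] [199. 170.] [[ 572.1 -162.2   69.7]]
line px exp [[243.8 119.2]]
line px exp [[532.  120.2]]
```

View pics/w4.png

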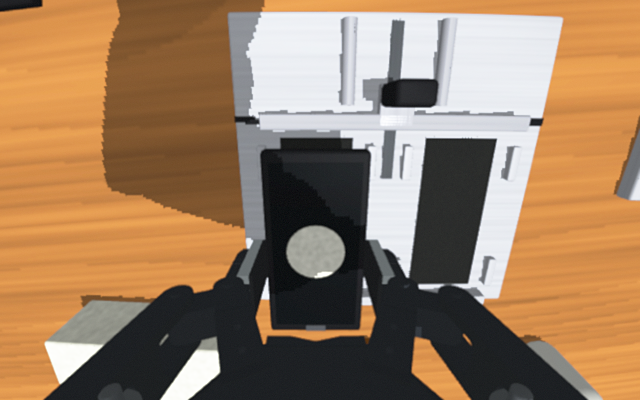

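The picture shows the display held at (316,240) with its tag at (316,251). The right line is at (243,119), the left one at (537,121), and the left bay's patch corners are at (428,138), (496,139), (468,284) and (412,283).

```bash
python3 - <<'E'
from h import *
np.set_printoptions(precision=1,suppress=True)
w=cam("wrist");X=np.array([np.cos(-.0856),np.sin(-.0856),0]);Y=np.array([-X[1],X[0],0])
P=plane(w,[(428,138),(496,139),(468,284),(412,283)],12);print("left patch",P.mean(0),P.mean(0)-100*Y)
P=plane(w,[(281,138),(353,138)],12);print("right patch end",P, P.mean(0)+57*X)
for z in(66,70,74):
  P=plane(w,[(262,150),(369,150),(363,328),(272,328)],z);print("disp",P.mean(0),np.linalg.norm(P[1]-P[0]),np.linalg.norm(P[2]-P[1]),plane(w,[(316,251)],z))
print(arm.get_state()["position"])
E
```

```text
left patch [634.6 -74.7  12. ] [ 626.  -174.3   12. ]
right patch end [[ 565.3 -194.5   12. ]
 [ 569.6 -145.4   12. ]] [ 624.2 -174.8   12. ]
disp [ 622.7 -175.1   66. ] 53.4296310914756 111.31907458051114 [[ 623.7 -175.6   66. ]]
disp [ 620.5 -175.    70. ] 51.89371310740623 108.1190343570359 [[ 621.5 -175.4   70. ]]
disp [ 618.3 -174.8   74. ] 50.357795123336835 104.91899413356055 [[ 619.3 -175.2   74. ]]
[ 624.8 -177.2   62.7]
```

```bash
python3 -m jog '[[-1,-0.08,0.02,0.5,0],[-1,0,0,0.6,0],[-1,0,0,0.3,0],[-1,0,0,0.1,0],[-1,0,0,0.06,0],[-1,0,0,0,0]]'
```

```text
time: 13.08
position: [627.7, -176.0, 16.7]
eef_rot: [0.135, 3.138, -0.001]
contact_force: [-1.4, 0.5, 2.3]
grip_width: 53.6
finger_force: 32.4
```

```bash
python3 -m jog '[[0.2,0,0,0,0],[1,0,0,0,0],[1,0,0,0,0],[1,0,0,-0.5,0],[1,0,0,-1,0],[1,0,0,-1,0],[1,0,0,-1,0],[1,0,0,-1,0],[1,0,0,0,0]]'
python3 - <<'E'
from h import *
np.set_printoptions(precision=1,suppress=True)
w=cam("wrist");t=cam("top")
for c,roi,z in((w,(200,80,440,330),22),(t,(290,140,370,222),22)):
  for r in blobs(c,(0,0,0),(60,)*3,200 if c is t else 500,roi):
    P=plane(c,cv2.boxPoints(r),z);e=[P[1]-P[0],P[2]-P[1]];L=np.array([np.linalg.norm(x) for x in e]);v=e[int(np.argmax(L))]
    print(np.array(r[0]),P.mean(0)[:2],L,"ang",np.degrees(np.arctan(v[1]/v[0])))
for r in blobs(t,(190,)*3,(255,)*3,20,(335,150,360,190)): print("tag",r)
go((411,-365.5,160),178.2)
E
```

```text
time: 14.2
position: [629.9, -176.8, 156.1]
eef_rot: [0.134, 3.13, -0.004]
contact_force: [-0.2, 0.2, -0.4]
grip_width: 85.4
finger_force: 0.0
[417.5 289. ] [771.8 -66.1] [ 48.6 115.5] ang 3.657802594900478
[217.4 288.9] [ 752.1 -304.3] [124.7  33.5] ang -21.763455967501766
[410.3 174.9] [631.4 -78.5] [113.9  45.7] ang -5.877204728614584
[316. 175.] [ 623.2 -174.7] [ 51.9 111.7] ang -3.1228839018955323
[312.  171.3] [633.1 -75.3] [108.3  41.3] ang -4.624745166634101
units [ 7.  -6.5 -0.3] turn -0.026 cur yaw 175.08 tilt [ 0. -0. -1.] t 14.3
```

```bash
python3 -m jog '[[1,0.5,-0.5,0,-0.026],[1,1,-0.9,0,0],[1,1,-0.9,0,0],[1,1,-0.9,0,0],[1,1,-0.9,0,0],[1,1,-0.9,0,0],[1,0.9,-0.9,0,0],[1,0.4,-0.4,0,0],[1,0.2,-0.2,0,0],[1,0,0,0,0]]'
python3 - <<'E'
from h import *
np.set_printoptions(precision=1,suppress=True)
w=cam("wrist");t=cam("top")
for r in blobs(w,(0,0,0),(60,)*3,1500):
    P=plane(w,cv2.boxPoints(r),10);e=[P[1]-P[0],P[2]-P[1]];L=np.array([np.linalg.norm(x) for x in e]);v=e[int(np.argmax(L))]
    if 90<max(L)<130: print(np.array(r[0]),P.mean(0)[:2],L,"ang",np.degrees(np.arctan(v[1]/v[0])))
for r in blobs(w,(190,190,185),(255,)*3,300,(200,100,440,280)): print("white",np.array(r[0]),np.array(r[1]),plane(w,[r[0]],10), tri(t,(413.5,247.5),w,r[0]))
go((411,-365.5,0),178.2)
E
```

```text
time: 15.55
position: [410.8, -363.0, 150.4]
eef_rot: [-0.049, -3.141, -0.001]
contact_force: [0.5, 0.2, -0.7]
grip_width: 85.6
finger_force: 0.0
[309.  179.5] [ 408.9 -368.3] [ 53.6 109.7] ang -0.48643543237827624
white [310.3 187. ] [21.4 30. ] [[ 414.  -367.1   10. ]] (array([ 411. , -365.8,   16.1]), np.float64(3.254957158130734))
units [ 0.  -0.1  5. ] turn 0.0006 cur yaw 178.27 tilt [ 0.  0. -1.] t 15.65
```

```bash
python3 -m jog '[[1,0,-0.13,1,0],[1,0,0,1,0],[1,0,0,1,0],[1,0,0,0.9,0],[1,0,0,0.6,0],[1,0,0,0.4,0],[1,0,0,0,0],[-1,0,0,0,0],[-1,0,0,0,0],[-1,0,0,0,0],[-1,0,0,0,0],[-1,0,0,0,0]]' 30
python3 -m jog '[[-1,0,0,-0.3,0],[-1,0,0,-0.7,0],[-1,0,0,-1,0],[-1,0,0,-1,0],[-1,0,0,0,0.026],[-1,0,0,0,0]]'
python3 - <<'E'
from h import *
go((632,-76,94),175.1)
E
```

```text
time: 17.15
position: [411.3, -368.2, 5.9]
eef_rot: [0.049, 3.139, -0.003]
contact_force: [-0.5, 0.8, 5.3]
grip_width: 52.6
finger_force: 30.6
time: 17.9
position: [410.7, -367.6, 94.5]
eef_rot: [0.134, 3.138, -0.002]
contact_force: [0.8, 0.1, -0.9]
grip_width: -0.1
finger_force: 0.0
units [-6.521 10.316  0.018] turn 0.0001 cur yaw 175.11 tilt [ 0.001 -0.001 -1.   ] t 17.9
```

The display slipped out because the grip was too high. I'll open the fingers and look for it.

```bash
python3 -m jog '[[1,0,0,-0.7,-0.026],[1,0,0,-0.7,0],[1,0,0,-0.5,0],[1,0,0,0,0]]'
python3 - <<'E'
from h import *
np.set_printoptions(precision=1,suppress=True)
w=cam("wrist");t=cam("top")
for c,a in((w,1500),(t,150)):
  for r in blobs(c,(0,0,0),(60,)*3,a):
    P=plane(c,cv2.boxPoints(r),10);e=[P[1]-P[0],P[2]-P[1]];L=np.array([np.linalg.norm(x) for x in e]);v=e[int(np.argmax(L))]
    if 90<max(L)<130: print(np.array(r[0]),P.mean(0)[:2],L,"ang",np.degrees(np.arctan(v[1]/v[0])))
for r in blobs(w,(190,190,185),(255,)*3,300,(200,100,440,280)): print("white",np.array(r[0]),np.array(r[1]),plane(w,[r[0]],10))
cv2.imwrite("pics/w5.png",w["bgr"])
go((410,-368,-4),178.2)
E
```

```text
time: 18.4
position: [411.0, -367.9, 152.0]
eef_rot: [0.049, 3.14, -0.003]
contact_force: [-0.5, 0.1, 0.2]
grip_width: 72.6
finger_force: 0.0
[307. 178.] [ 408.  -375.7] [ 53.8 108.9] ang -0.5942184612387853
[428.4 246.9] [ 411.8 -409.8] [129.5 108.2] ang -87.44077402968402
[158.3 244.5] [425.4 361.4] [106.8  53.9] ang -6.259044219853005
[243.3 195.8] [563.7 124.7] [110.9  42.1] ang -7.157113695858228
[158.7 187.4] [589.5 368.9] [107.   53.1] ang -15.021543066472491
[345.4 174.4] [ 626.4 -174.3] [110.2  49.3] ang -4.571826455443818
[311.9 171.3] [635.9 -75.3] [110.2  41.6] ang -4.794093848314754
white [209. 244.] [24. 18.] [[ 479.2 -491.    10. ]]
white [307.5 186. ] [20. 29.] [[ 413.6 -375.4   10. ]]
units [ 0.  -0.   5.1] turn 0.0001 cur yaw 178.21 tilt [-0.  0. -1.] t 18.5
```

View pics/w5.png

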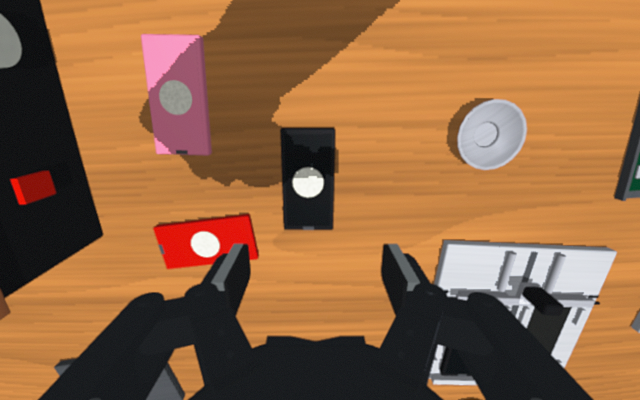

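The display lies flat on the table, at (307,180) in the wrist view, about 7.5 mm sideways of the tool. I'll grip deeper this time.

```bash
python3 -m jog '[[1,0.05,-0.25,1,0],[1,0,0,1,0],[1,0,0,1,0],[1,0,0,0.9,0],[1,0,0,0.6,0],[1,0,0,0.45,0],[1,0,0,0.2,0],[1,0,0,0,0]]' 30
```

```text
time: 19.5
position: [408.9, -374.8, -3.5]
eef_rot: [0.049, 3.141, -0.0]
contact_force: [-0.1, 0.3, 0.6]
grip_width: 85.4
finger_force: 0.0
```

```bash
python3 -m jog '[[0.6,0,0,0,0],[0.4,0,0,0,0],[-1,0,0,0,0],[-1,0,0,0,0],[-1,0,0,0,0]]' 30
```

```text
time: 20.12
position: [409.4, -375.5, -2.4]
eef_rot: [0.049, 3.14, -0.003]
contact_force: [-0.8, -0.7, 6.6]
grip_width: 55.0
finger_force: 33.3
```

```bash
python3 -m jog '[[-1,0,0,-0.2,0],[-1,0,0,-0.3,0],[-1,0,0,0,0]]'
```

```text
time: 20.5
position: [409.1, -375.1, 12.2]
eef_rot: [0.049, 3.14, -0.002]
contact_force: [0.5, 0.4, -0.4]
grip_width: 55.2
finger_force: 32.8
```

```bash
python3 -m jog '[[-1,0,0,-0.7,0],[-1,0,0,-1,0],[-1,0,0,-0.5,0.026],[-1,-0.3,0.5,0,0],[-1,-0.6,0.9,0,0],[-1,-0.6,1,0,0],[-1,-0.6,1,0,0],[-1,-0.6,1,0,0],[-1,-0.6,1,0,0],[-1,-0.6,1,0,0],[-1,-0.6,1,0,0],[-1,-0.6,1,0,0]]'
python3 -m jog '[[-1,-0.6,0.9,0,0],[-1,-0.6,0.6,0,0],[-1,-0.3,0.4,0,0],[-1,-0.1,0.2,0,0],[-1,0,0,0,0],[-1,0,0,0,0]]'
python3 - <<'E'
from h import *
np.set_printoptions(precision=1,suppress=True)
go((633,-75.5,15),175.1)
w=cam("wrist")
for r in blobs(w,(190,190,185),(255,)*3,150,(270,200,360,290)): print("tag?",np.array(r[0]),np.array(r[1]))
for r in blobs(w,(0,0,0),(25,)*3,1000,(200,60,440,330)): print("dark",np.array(r[0]),np.array(r[1]),r[2])
cv2.imwrite("pics/w6.png",w["bgr"])
E
```

```text
time: 22.0
position: [582.5, -134.0, 75.5]
eef_rot: [-0.132, -3.136, -0.002]
contact_force: [0.5, -0.9, 0.4]
grip_width: 55.1
finger_force: 32.7
time: 22.75
position: [635.5, -78.7, 77.4]
eef_rot: [-0.136, -3.138, 0.0]
contact_force: [-0.1, 0.8, -0.0]
grip_width: 55.0
finger_force: 32.7
units [0.1 0.1 2.1] turn -0.0005 cur yaw 175.04 tilt [-0. -0. -1.] t 22.75
dark [314.  226.5] [110. 153.] -0.0
dark [210.6 197.9] [129.4  28.4] 84.0938491821289
```

View pics/w6.png

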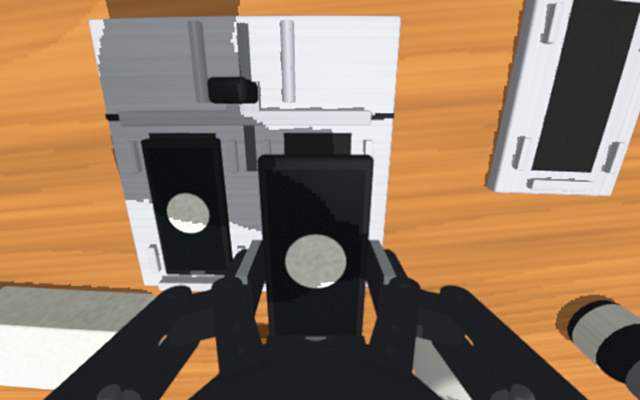

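The held display's tag is at (316,261) and its near corners are at (259,156) and (373,156). The left patch's near end runs from (284,133) to (351,133). display_round_1 lies squarely in the right bay with its tag at (188,213).

```bash
python3 - <<'E'
from h import *
np.set_printoptions(precision=1,suppress=True)
w=cam("wrist");X=np.array([np.cos(-.0856),np.sin(-.0856),0]);Y=np.array([-X[1],X[0],0])
P=plane(w,[(284,133),(351,133)],12);print("patch end",P,P.mean(0)+57*X)
L=plane(w,[(112,116.5),(383,116)],12);print("lines",L,L.mean(0)+70*X+50*Y)
for z in (86,90):
    P=plane(w,[(259,156),(373,156)],z);print(z,np.linalg.norm(P[1]-P[0]),P.mean(0)+56*X,"tag",plane(w,[(316,261)],z))
P=plane(w,[(143,139),(219,137),(231,270),(165,274)],22);print("r1",P.mean(0),plane(w,[(188,213)],22))
print(arm.get_state()["position"])
E
```

```text
patch end [[574.1 -95.2  12. ]
 [578.4 -46.4  12. ]] [633.  -75.7  12. ]
lines [[ 550.7 -219.5   12. ]
 [ 568.3  -22.8   12. ]] [633.5 -77.3  12. ]
86 55.15081204810249 [635.9 -77.2  86. ] tag [[637.8 -77.3  86. ]]
90 53.50356388659359 [635.2 -77.1  90. ] tag [[635.3 -77.1  90. ]]
r1 [ 624.4 -173.1   22. ] [[ 626.5 -174.9   22. ]]
[635.6 -78.8  77.5]
```

```bash
python3 -m jog '[[-1,0.07,0.02,0.6,0],[-1,0,0,0.8,0],[-1,0,0,0.5,0],[-1,0,0,0.25,0],[-1,0,0,0.1,0],[-1,0,0,0.03,0],[-1,0,0,0,0]]'
```

```text
time: 23.72
position: [634.8, -77.5, 9.8]
eef_rot: [0.135, 3.137, -0.001]
contact_force: [-0.3, 0.0, -0.7]
grip_width: 55.0
finger_force: 32.7
```

```bash
python3 -m jog '[[-1,0,0,0.04,0],[0.4,0,0,0,0],[1,0,0,0,0],[1,0,0,0,0],[1,0,0,-0.5,0],[1,0,0,-1,0],[1,0,0,-1,0],[1,0,0,-1,0],[1,0,0,-1,0],[1,0,0,0,0]]'
python3 - <<'E'
from h import *
np.set_printoptions(precision=1,suppress=True)
w=cam("wrist");t=cam("top")
for c,roi,a in((w,(150,80,440,330),500),(t,(290,140,370,222),200)):
  for r in blobs(c,(0,0,0),(60,)*3,a,roi):
    P=plane(c,cv2.boxPoints(r),22);e=[P[1]-P[0],P[2]-P[1]];L=np.array([np.linalg.norm(x) for x in e]);v=e[int(np.argmax(L))]
    print(np.array(r[0]),P.mean(0)[:2],L,"ang",np.degrees(np.arctan(v[1]/v[0])))
w_=plane(w,[(0,0)],12)
go((425,363,150),173.3)
E
```

```text
time: 24.98
position: [636.6, -77.9, 148.0]
eef_rot: [0.134, 3.13, -0.002]
contact_force: [-0.7, 0.4, -0.1]
grip_width: 85.1
finger_force: 0.0
[417.5 289. ] [772.1  30.1] [ 47.2 112.2] ang 3.6625481375980864
[192.5 289. ] [ 750.4 -230. ] [ 94.2 111.2] ang -10.487434671025415
[315. 179.] [631.9 -76.7] [ 52.4 111.6] ang -3.118291503705687
[216.9 178.6] [ 623.5 -174.6] [ 55.3 116.4] ang -4.766263911778977
[345.  171.5] [ 632.6 -171.8] [128.6  53.3] ang -1.0398966989007945
units [ 8.6 13.8 -0.2] turn 0.0148 cur yaw 175.08 tilt [ 0. -0. -1.] t 25.07
```

```bash
python3 -m jog '[[1,0.3,0.5,0,0.0148],[1,0.6,1,0,0],[1,0.6,1,0,0],[1,0.6,1,0,0],[1,0.6,1,0,0],[1,0.6,1,0,0],[1,0.6,1,0,0],[1,0.6,1,0,0],[1,0.6,1,0,0],[1,0.6,1,0,0],[1,0.6,1,0,0],[1,0.6,1,0,0]]'
python3 -m jog '[[1,0.6,1,0,0],[1,0.6,1,0,0],[1,0.5,0.3,0,0],[1,0,0,0,0]]'
python3 - <<'E'
from h import *
np.set_printoptions(precision=1,suppress=True)
w=cam("wrist");t=cam("top")
for r in blobs(w,(0,0,0),(60,)*3,1500):
    P=plane(w,cv2.boxPoints(r),10);e=[P[1]-P[0],P[2]-P[1]];L=np.array([np.linalg.norm(x) for x in e]);v=e[int(np.argmax(L))]
    if 90<max(L)<130: print(np.array(r[0]),P.mean(0)[:2],L,"ang",np.degrees(np.arctan(v[1]/v[0])))
tt=blobs(t,(190,)*3,(255,)*3,20,(150,225,170,265))
for r in blobs(w,(190,190,185),(255,)*3,300,(200,80,440,280)): print("white",np.array(r[0]),np.array(r[1]),r[2],plane(w,[r[0]],10),tri(t,tt[0][0],w,r[0]) if tt else 0)
go((425.4,361.5,-3),173.3)
E
```

```text
time: 26.58
position: [466.4, 289.7, 140.8]
eef_rot: [-0.183, -3.133, 0.003]
contact_force: [-0.5, -0.2, -1.5]
grip_width: 85.6
finger_force: 0.0
time: 27.08
position: [424.0, 363.5, 141.6]
eef_rot: [-0.18, -3.135, 0.003]
contact_force: [0.0, -0.1, -0.1]
grip_width: 85.5
finger_force: 0.0
[313.5 183. ] [423.3 362.6] [ 53.  110.3] ang -4.966648645537125
white [313.  199.5] [33. 10.] 90.0 [[437.7 360.4  10. ]] 0
units [-0.  -0.   4.8] turn -0.0002 cur yaw 173.28 tilt [-0. -0. -1.] t 27.18
```

```bash
python3 -m jog '[[1,0,-0.04,1,0],[1,0,0,1,0],[1,0,0,1,0],[1,0,0,0.9,0],[1,0,0,0.5,0],[1,0,0,0.3,0],[1,0,0,0.15,0],[0.6,0,0,0,0],[0.4,0,0,0,0],[-1,0,0,0,0],[-1,0,0,0,0],[-1,0,0,0,0]]' 30
python3 -m jog '[[-1,0,0,-0.2,0],[-1,0,0,-0.3,0],[-1,0,0,0,0]]'
```

```text
time: 28.68
position: [426.2, 363.1, -1.4]
eef_rot: [0.183, 3.134, 0.002]
contact_force: [0.2, -0.1, 5.6]
grip_width: 54.8
finger_force: 33.2
time: 29.05
position: [425.9, 362.9, 13.1]
eef_rot: [0.183, 3.135, 0.002]
contact_force: [-0.8, 0.1, -0.7]
grip_width: 55.2
finger_force: 32.6
```

```bash
python3 -m jog '[[-1,0,0,-0.6,0],[-1,0,0,-0.9,0],[-1,-0.4,-0.5,0,0],[-1,-0.7,-1,0,0],[-1,-0.8,-1,0,0],[-1,-0.8,-1,0,0],[-1,-0.8,-1,0,0],[-1,-0.8,-1,0,0],[-1,-0.7,-1,0,0],[-1,-0.4,-0.6,0,0],[-1,-0.08,-0.26,0,0],[-1,0,0,0,0]]'
python3 - <<'E'
from h import *
np.set_printoptions(precision=1,suppress=True)
w=cam("wrist");z=arm.get_state()["position"][2]
hsv=cv2.cvtColor(w["bgr"],cv2.COLOR_BGR2HSV)
# grey/white plate (low saturation) outline -> corners
m=((hsv[:,:,1]<60)&(hsv[:,:,2]>60)).astype(np.uint8)
m[:, :150]=0;m[:,480:]=0
for k in cv2.findContours(m,0,1)[0]:
    if cv2.contourArea(k)>1500:
        q=cv2.approxPolyDP(k,6,True)[:,0];print("pl",q.tolist())
d=(w["image"].max(2)<60).astype(np.uint8);d[:, :240]=0;d[:,400:]=0;d[240:]=0
for k in cv2.findContours(d,0,1)[0]:
    if cv2.contourArea(k)>500:print("dk",cv2.approxPolyDP(k,3,True)[:,0].tolist())
go((563,124.5,60),173.3)
E
```

```text
time: 30.55
position: [562.4, 124.0, 57.0]
eef_rot: [-0.184, -3.135, -0.001]
contact_force: [-0.3, -0.1, -0.5]
grip_width: 54.9
finger_force: 32.6
pl [[306, 201], [304, 307], [325, 309], [327, 202]]
pl [[237, 108], [248, 248], [235, 276], [247, 284], [263, 239], [259, 154], [275, 151], [276, 137], [341, 137], [350, 152], [373, 157], [367, 239], [388, 284], [396, 276], [378, 239], [389, 110]]
dk [[260, 154], [264, 239], [303, 239], [306, 200], [328, 202], [327, 239], [366, 239], [370, 154], [350, 153], [348, 139], [276, 138], [277, 150]]
units [-0.  -0.  -0.1] turn 0.0003 cur yaw 173.34 tilt [-0.  0. -1.] t 30.6
```

```bash
python3 - <<'E'
from h import *
np.set_printoptions(precision=1,suppress=True)
w=cam("wrist");a=np.radians(-6.7);X=np.array([np.cos(a),np.sin(a),0])
P=plane(w,[(237,108),(389,110)],12);print("plate",P,np.linalg.norm(P[1]-P[0]),P.mean(0)+78*X,np.degrees(np.arctan2(-(P[1]-P[0])[0],(P[1]-P[0])[1])))
P=plane(w,[(276,138),(348,139)],12);print("patch",P,P.mean(0)+57*X)
for z in(67,70):
    P=plane(w,[(260,154),(370.5,154)],z);print(z,np.linalg.norm(P[1]-P[0]),P.mean(0)+56*X,"tag",plane(w,[(315.5,255)],z))
E
```

```text
plate [[479.4  84.7  12. ]
 [492.  182.1  12. ]] 98.17049052568605 [563.2 124.3  12. ] -7.395666776279029
patch [[501.3 106.7  12. ]
 [507.5 154.2  12. ]] [561.  123.8  12. ]
67 52.810313565821794 [561.4 125.9  67. ] tag [[559.9 126.3  67. ]]
70 51.615636607907476 [560.9 126.   70. ] tag [[558.2 126.5  70. ]]
```

```bash
python3 -m jog '[[-1,-0.05,-0.05,0.4,0],[-1,0,0,0.6,0],[-1,0,0,0.35,0],[-1,0,0,0.15,0],[-1,0,0,0.1,0],[-1,0,0,0.03,0],[0.4,0,0,0,0],[1,0,0,0,0],[1,0,0,0,0]]'
python3 -m jog '[[1,0,0,-0.5,0],[1,0,0,-1,0],[1,0,0,-1,0],[1,0,0,-1,0],[1,0,0,-1,0],[1,0,0,0,0]]'
python3 - <<'E'
from h import *
np.set_printoptions(precision=1,suppress=True)
w=cam("wrist")
for r in blobs(w,(0,0,0),(60,)*3,500,(150,80,440,330)):
    P=plane(w,cv2.boxPoints(r),22);e=[P[1]-P[0],P[2]-P[1]];L=np.array([np.linalg.norm(x) for x in e]);v=e[int(np.argmax(L))]
    print(np.array(r[0]),P.mean(0)[:2],L,"ang",np.degrees(np.arctan(v[1]/v[0])))
E
```

```text
time: 31.78
position: [564.4, 122.4, 8.3]
eef_rot: [0.183, 3.136, 0.0]
contact_force: [0.1, 0.5, 0.2]
grip_width: 85.3
finger_force: 0.0
time: 32.52
position: [566.9, 122.7, 148.1]
eef_rot: [0.183, 3.128, 0.002]
contact_force: [0.9, 0.9, -0.5]
grip_width: 85.3
finger_force: 0.0
[417.5 289. ] [706.  226.9] [ 47.3 112.5] ang 1.885372057951622
[192.5 271. ] [655.  -26.8] [157.4  89.7] ang -18.03184251349264
[314. 176.] [559.1 123.7] [ 52.3 110.9] ang -4.965680541886934
```

```bash
python3 -m jog '[[1,0,-0.5,-0.4,-0.015],[1,0,-1,-0.4,0],[1,0,-1,0,0],[1,0,-1,0,0],[1,0,-1,0,0],[1,0,-1,0,0],[1,0,-1,0,0],[1,0.07,-1,0,0],[1,0,-0.6,0,0],[1,0,0,0,0],[1,0,0,0,0]]'
python3 - <<'E'
from h import *
np.set_printoptions(precision=1,suppress=True)
w=cam("wrist");t=cam("top");a=-.0856;X=np.array([np.cos(a),np.sin(a),0]);Y=np.array([-X[1],X[0],0])
print(arm.get_state()["position"])
M=np.array([559.5,-120,12])
for s in(-1,1):
    u,v=proj(w,M+s*95*Y)[0].astype(int);g=w["image"].mean(2).astype(int);print(u,v);print(g[v-7:v+11,u-12:u+13])
for r in blobs(w,(0,0,0),(60,)*3,500,(150,80,470,330)):
    P=plane(w,cv2.boxPoints(r),22);e=[P[1]-P[0],P[2]-P[1]];L=np.array([np.linalg.norm(x) for x in e]);v=e[int(np.argmax(L))]
    print(np.array(r[0]),P.mean(0)[:2],L,"ang",np.degrees(np.arctan(v[1]/v[0])))
E
```

```text
time: 33.95
position: [540.9, -118.6, 167.0]
eef_rot: [-0.133, -3.138, -0.001]
contact_force: [-0.1, -0.2, 1.0]
grip_width: 85.3
finger_force: 0.0
[ 541.  -118.4  167.3]
229 196
[[137 136 135 133 152 206 225 226 225 224 225 225 225 225 225 225 225 225
  226 226 225 226 226 226 227]
 [134 136 133 131 147 202 228 227 226 226 226 227 227 228 227 227 227 228
  228 229 228 229 229 230 230]
 [134 133 133 129 147 204 227 228 227 227 226 227 227 227 227 227 226 227
  228 226 227 227 228 228 229]
 [134 133 132 130 153 208 229 228 227 227 226 227 228 227 227 227 226 228
  223 193 183 184 186 184 184]
 [134 133 134 131 148 197 226 228 226 226 226 227 226 226 225 224 228 231
  219 156 131 135 136 135 136]
 [133 134 134 131 124 144 180 185 179 183 180 183 175 174 173 174 194 226
  216 146 120 121 123 124 122]
 [137 137 138 132 104  81 100 104  96 100  98 102  88  83  81  89 124 173
  173 129 110 110 111 111 109]
 [143 143 146 140 108  52  36  34  28  34  31  34  23  16  16  21  61 113
  132 120 115 114 113 115 114]
 [145 147 149 146 118  79  76  84  85  86  81  57  44  44  46  43  66 120
  158 16
[... 2430 characters left out ...]
151 130 128 130]
 [204 203 202 204 204 204 204 202 203 207 210 210 210 209 208 210 223 230
  231 228 195 149 130 131 134]
 [207 207 206 206 205 205 205 208 222 232 233 234 233 233 233 232 232 232
  232 227 195 152 137 136 137]
 [218 219 220 220 220 219 215 215 224 231 232 232 233 232 231 231 232 231
  233 226 191 148 135 137 136]
 [228 228 228 229 229 229 227 225 228 231 231 231 230 231 231 230 230 231
  232 225 184 143 133 135 135]]
[432.5 289. ] [691.3  15.5] [ 86.1 120.2] ang 5.549129923569347
[192.5 289. ] [ 666.2 -280.6] [100.5 117.7] ang -10.28113089746899
[357.1 251.5] [630.8 -75.9] [115.8  53. ] ang -5.047296632613542
[271.8 251.5] [ 622.4 -175.2] [ 52.6 115.9] ang -4.700581528809413
```

Both displays sit within about 2 mm of their bay centres, and the stop's pointers are as they were. I'm handing in.

```bash
python3 -c "
from rig import arm
print(arm.sign_off())"
```

```text
the job is handed in; nothing more can be done
None
```

The job is handed in, no verdict was returned: stop within about 1 mm of its lines, round-tagged displays within about 2–3 mm of their bay centres, strip display within about 4 mm in the reject nest; display_round_2 slipped from the first, too shallow grip, slid about 8 mm on the table and was picked up again.

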